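# Reset the sprung length gauge to the red rider

## Robot

A 6-joint arm with a two-finger parallel gripper is mounted at the origin on a cart in front of the work surface, level with it; the furniture and walls round the work are solid. World frame = base frame: x ahead of the robot, y to its left, z up, the work surface at z = 0. Lengths are in m, angles in rad, forces in N, time in s.
With the tool pointing down it reaches from about 0.35 to 0.975 m from the base axis. Payload 4.9 kg.
Tool frame: the origin (TCP) lies at the very end of the fingers, on their centre line; the grasp point (between the pads) lies 19 mm behind it; z points along the fingers, y is the line along which they close (so a half turn about z gives the same grasp; the last joint's range is limited). The gripper opens to 85 mm and grips with 20 to 120 N. Pads are 22 mm wide; open, the fingers measure 114 mm over their backs; the gripper's body (76 mm by 85 mm) begins 54 mm behind the grasp point. The pads swing forward as they close: fully open they stand 13 mm farther back than shut.
Start: joints at [-1.348, 0.053, 1.613, -0, 1.476, -0.119], TCP at [0.209, -0.589, 0.231] pointing down, gripper open.
Joint ranges: [-3.01, 3.01], [-1.01, 2.22], [0.06, 2.58], [-1.02, 4.17], [0.09, 2.62], [-3.14, 3.14]. Speed limits (rad/s): [2.57, 2.57, 3.14, 3.14, 3.14, 3.14].

## Interface

Orientations are given as a rotation vector (axis times angle).
In Python, from station import get_obs, optics, ctrl gives the robot as it stands.
- The arm moves only by the shell command python3 -m pendant 'ROWS' [FORCE]. ROWS is JSON, a list of rows, each a list of 3 entries, a list of its own where there are three numbers: the shift along the tool's x, y, z in mm, then the turn, a rotation vector about the tool's x, y, z in rad, then the opening, from 0 (shut) to 1 (fully open). A call has 1 to 12 rows; each row shifts and turns the commanded pose from where the row before left it, along the tool's axes as they then stand; what a row does not reach is not made up. A row lasts 1/12 s, in which the tool goes at most 41.7 mm and 7.16 degrees, less where a joint would pass 70% of its speed; a pose out of reach is approached as far as the arm can. A call is refused whole if a number of a shift passes 41.7 or a number of a turn 0.125, either way. A call with a gripper value outside its range is refused whole. The fingers move at their own pace and stop on an object; FORCE is the grip in N (left out, the last holds). Time passes only in rows, so rows that do not move let the fingers close. It gives the time, the measured TCP pose, the force, the opening and the grip force at its end, in the units of the state.
- get_obs(): the state, without advancing time (a new reading comes with each control period).
- optics.get_image(name): name is "scene" or "top" or "wrist"; returns the picture (400x640x3 uint8, red, green, blue); there is no depth.
- optics.camera_model(name): a dict with "fx", "fy", "cx", "cy" (pixels), "cam_to_world" (4x4, takes a point from camera to world coordinates). Camera axes: x right, y up, looking along -z (the intrinsics and any distortion apply to the point x, -y, -z); pixel columns grow to the right and rows downward; lengths in m; the calibration is good to about 2 mm. A picture is of the moment at which its call begins: read the wrist's pose just before it. camera_model takes no time and is no camera call; for the wrist camera it gives the pose at the moment of the call.
- ctrl.finish_job(): hands the job in; it is judged then, once.
The state is a dict: "t": time; "q": joint angles; "dq": joint speeds; "effort": joint torques, N m; "tool_pos": TCP position; "tool_rot": TCP orientation; "contact_force": force on the tool from outside, world axes, zero at the start; "wrist_torque": the same for the moment, N m; "opening": finger opening in m; "grip_force": force on a finger pad.
Only numpy, scipy, OpenCV 4.12 (cv2) and the standard library are available. Lean on these libraries where they do the work, as an engineer would, in place of code of your own. Each camera call takes 0.05 s, during which the arm holds its last target. There are 200 camera calls.

## Task

The length gauge is still latched at an old setting: raise its pawl lever with the red grip right over so that the sprung slide runs fully home, then lower the lever again so that the pawl lies on the teeth. Then pull the slide out by its orange tab until its black pointer stands at the tip of the red rider (not the blue one), and let go so that the pawl holds it there, at rest within about one 5 mm tooth of the rider. Do not knock or shift the glue bottle, the clear cup and the white cup in front of the gauge.

Things in the scene. Friction and masses are not known exactly. Their poses are not given: they have to be found in the camera images.
- gauge: Fixed length gauge, base plate 106 x 332 x 12 mm (local x -59..+47, y -172..+160). Origin: on its underside; local x points away from the operator, y to his left, z up. Blue head 50 mm wide, 62 mm high (x -21..+16) over local y +52..+157. The slide is drawn out of the head along local -y (to the right).
- board_lip (a point): Middle of the front edge of the white rule board's lip, gauge-local (11, 0, 168) mm. The board stands along the whole gauge (front face at x = +23 mm, top 170 mm) so close behind tab and lever that the tool must lean back to the operator by about 35 degrees (fingers pointing away and down), best with fingers closing along local y.
- slide (a joint): Slide travel, m: 0 = home, up to 0.112 along the gauge's local -y. A damped spring pulls it home with 4 N at 0 rising to 10 N at 0.112; released, it runs home in about 1 s. With the lever lowered it can be pulled out but not run back: teeth 5 mm apart, so when let go it settles back up to 6 mm. Starts latched at about 0.09 to 0.11, beyond both riders.
- lever (a joint): Pawl lever angle, rad: about 0 = lowered, toe in the teeth (reads -0.08 to 0.15, clicking up and down as teeth pass); 1.15 = raised, leaning on its stop over the head; slide free while raised. Weighs 150 g and falls to either side by itself; upright, where it tips over, is about 0.7. Raising moves the red grip up and towards local +y.
- tab (a point): Middle of the top edge of the slide's orange pull tab: 14 mm thick along local y, 28 mm wide along local x, free from 36 to 116 mm above the bench, over a black foot 30 mm long in y. Moves with the slide; at home it is at gauge-local (-13, -33, 116) mm.
- pointer (a point): Tip of the small black pointer on the slide, in the same local y as the tab's middle, 82 mm above the bench, just before the rule board.
- lever_grip (a point): Middle of the lever's red grip, a round bar 14 mm thick and 30 mm long along local x, 60 mm from the pivot. Lowered, it stands up and to local -y of the pivot, 50 degrees above the level (98 mm above the bench); raised, it leans to local +y (107 mm above the bench).
- lever_pivot (a point): Axis of the lever's hinge, along local x of the gauge, 52 mm above the bench; gauge-local (-4, 63, 52) mm.
- rider_red: Red rider clip fixed on top of the rule board, 10 mm wide, ending below in a thin tongue; marks the wanted length. Origin at bench height in the tongue's local y, axes as the gauge's: the pointer stands at it when both have the same local y. 32 to 80 mm of slide travel from home, on either side of the blue one.
- rider_red_tip (a point): Lower tip of the red rider's tongue, 102 mm above the bench, 9 mm behind the gauge's local x = 0.
- rider_blue: Blue rider clip of the same shape, for another job; to be ignored. At least 18 mm from the red one.
- glue: White glue bottle with red cap, 35 mm across, 96 mm high, standing in front of the gauge; leave alone. Origin at its foot.
- clear_cup: Clear parts cup with dark clips in it, 69 mm across, 34 mm high, standing in front of the gauge; leave alone. Origin at its foot.
- cup: White parts cup, 63 mm across, 40 mm high, standing in front of the gauge; leave alone. Origin at its foot.

How it is judged:
By the outcome, as a careful person would: the job done as asked, in the order asked, and still so for the second after the job is handed in, with the robot touching nothing.
It also fails if it takes over 56 s, if anything falls off the work surface, if the arm or the gripper's body presses on something with over 40 N, if the wrist force passes 120 N, or if a joint passes its speed limit or range.

## Working session

There is one attempt and no reset: what is moved stays moved. The work goes in short steps, Python scripts to look and compute and a shell command to move; the robot and the scene stay as the last step left them, time stands still between calls to the robot, and variables do not carry over. Pictures are saved under pics/ and viewed, at most 10 in all, crops included, and the job is handed in when it is done.

```bash
ls; mkdir -p pics
python3 - <<'E'
from station import get_obs, optics, ctrl
import cv2,numpy as np
o=get_obs();print(o['t'],o['tool_pos'],o['tool_rot'],o['opening'])
for n in ("scene","top"):
    m=optics.camera_model(n);print(n,m)
    cv2.imwrite(f'pics/{n}0.png',optics.get_image(n)[:,:,::-1])
E
```

```text
pics
0.0 [ 0.20936328 -0.58824047  0.23005933] [-3.09379123e+00 -5.33943414e-01  1.57313897e-04] 0.08531703199789371
scene {'fx': 405.85775828672746, 'fy': 405.85775828672746, 'cx': 320.13050221997383, 'cy': 192.45749014222417, 'cam_to_world': array([[-0.887682  ,  0.26725145, -0.37496311,  0.21460712],
       [-0.46031411, -0.5353422 ,  0.70818052,  0.40536734],
       [-0.01147131,  0.80123991,  0.59823324,  0.64585108],
       [ 0.        ,  0.        ,  0.        ,  1.        ]])}
top {'fx': 394.55017546465075, 'fy': 394.55017546465075, 'cx': 310.23747110633434, 'cy': 207.0336676950199, 'cam_to_world': array([[-0.0078262 ,  0.99822294, -0.05907373,  0.47888939],
       [-0.99947576, -0.0059527 ,  0.03182407, -0.18013583],
       [ 0.03141587,  0.05929182,  0.99774622,  0.95495861],
       [ 0.        ,  0.        ,  0.        ,  1.        ]])}
```

View pics/scene0.png

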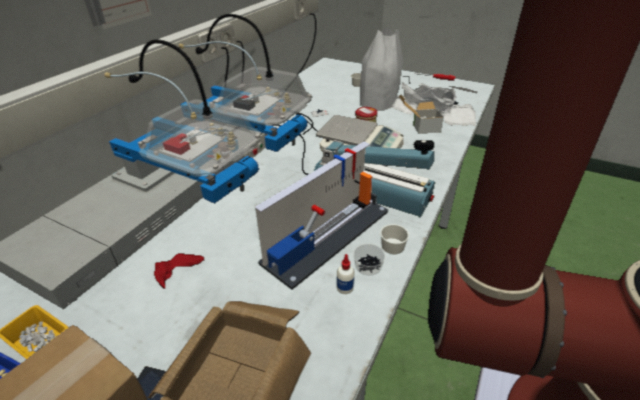

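View pics/top0.png

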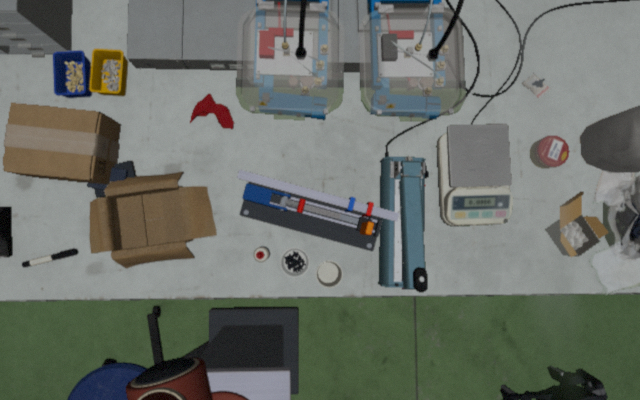

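The scene view shows the lever grip at about (318,210), the tab at (365,187) and the riders at (343,168) blue and (350,158) red. In the top view the grip is at (301,205), the tab at (369,228), and the riders at (351,204) blue and (369,208) red. The glue and cups lie at (261,254), (294,262) and (328,272).

```bash
cat > h.py <<'E'
import numpy as np,cv2
from station import get_obs, optics, ctrl
from scipy.spatial.transform import Rotation as R
def ray(m,uv):
    T=m['cam_to_world'];d=np.array([(uv[0]-m['cx'])/m['fx'],-(uv[1]-m['cy'])/m['fy'],-1.])
    d=T[:3,:3]@d;return T[:3,3],d/np.linalg.norm(d)
def onz(m,uv,z):
    o,d=ray(m,uv);return o+d*(z-o[2])/d[2]
def tri(ms,uvs):
    A=np.zeros((3,3));b=np.zeros(3)
    rs=[ray(m,u) for m,u in zip(ms,uvs)]
    for o,d in rs:
        P=np.eye(3)-np.outer(d,d);A+=P;b+=P@o
    p=np.linalg.solve(A,b)
    return p,max(np.linalg.norm((np.eye(3)-np.outer(d,d))@(p-o)) for o,d in rs)
def proj(m,p):
    T=m['cam_to_world'];c=T[:3,:3].T@(np.asarray(p)-T[:3,3])
    return np.array([m['cx']+m['fx']*c[0]/-c[2],m['cy']-m['fy']*c[1]/-c[2]])
def blobs(img,col,roi,amin=4):
    x0,y0,x1,y1=roi;h=cv2.cvtColor(img[y0:y1,x0:x1],cv2.COLOR_RGB2HSV)
    H,S,V=[h[...,i].astype(int) for i in range(3)]
    k={'red':((H<6)|(H>172))&(S>130)&(V>70),'blue':(H>104)&(H<125)&(S>130)&(V>50),
       'orange':(H>=7)&(H<22)&(S>140)&(V>90),'dark':(V<85)&(S<70)}[col]
    n,l,st,c=cv2.connectedComponentsWithStats(k.astype(np.uint8))
    return [(np.round(c[i]+[x0,y0],1).tolist(),(st[i,:4]+[x0,y0,0,0]).tolist(),int(st[i,4])) for i in range(1,n) if st[i,4]>=amin],(l,[x0,y0])
E
python3 - <<'E'
from h import *
im={n:cv2.imread(f'pics/{n}0.png')[:,:,::-1] for n in("scene","top")}
roi={'scene':(240,135,410,300),'top':(230,160,400,290)}
for n in im:
    for c in('red','blue','orange'):
        print(n,c,*blobs(im[n],c,roi[n])[0],sep='\n  ')
a=cv2.resize(im['scene'][135:300,245:405],None,fx=3.6,fy=3.6,interpolation=2)
b=cv2.resize(im['top'][165:290,235:395],None,fx=5,fy=4.75,interpolation=2)
cv2.imwrite('pics/cs.png',a[:,:,::-1]);cv2.imwrite('pics/ct.png',b[:,:,::-1])
E
```

```text
scene
  red
  ([254.6, 150.9], [253, 149, 4, 5], 17)
  ([352.1, 158.5], [345, 149, 11, 28], 73)
  ([317.6, 209.4], [311, 205, 14, 10], 77)
  ([345.5, 262.7], [342, 255, 8, 14], 71)
scene
  blue
  ([340.6, 163.1], [334, 154, 11, 25], 74)
  ([289.9, 250.5], [267, 226, 47, 49], 1133)
  ([345.6, 285.6], [338, 281, 15, 9], 84)
scene
  orange
  ([364.8, 187.6], [359, 172, 13, 32], 332)
top
  red
  ([300.6, 205.4], [297, 199, 8, 14], 80)
  ([369.1, 208.9], [365, 202, 8, 14], 65)
  ([259.7, 254.5], [257, 252, 7, 6], 34)
top
  blue
  ([261.2, 195.1], [243, 184, 48, 27], 546)
  ([350.7, 204.0], [346, 197, 9, 14], 65)
top
  orange
  ([368.9, 227.7], [365, 221, 9, 14], 95)
```

View pics/cs.png

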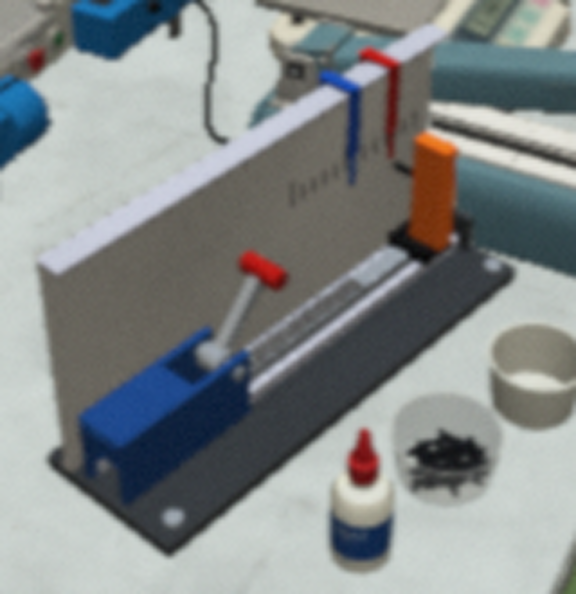

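View pics/ct.png

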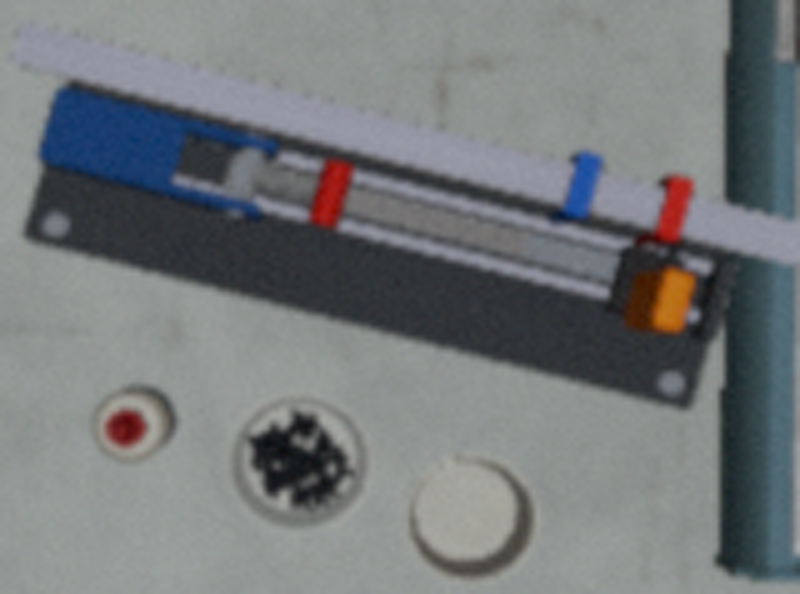

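The crops show a straight view of everything. The base's front corners are at about (240,214.5) and (373,251) in the top view. The red rider is right of the blue one, the pointer stands just beyond it, and the lever is down.

```bash
cat > pose.py <<'E'
from h import *
S,T=optics.camera_model('scene'),optics.camera_model('top')
# base corners top edge z=.012
loc={'FL':(-59,160),'FR':(-59,-172)}
t={'FL':(240,214.5),'FR':(373,250.9)}; s={'FL':(292.2,288.2),'FR':(387.4,209.5)}
W={}
for k in loc:
    p,e=tri([T,S],[t[k],s[k]]);W[k]=p
    print(k,p.round(4),round(e,4),onz(T,t[k],.012).round(4),onz(S,s[k],.012).round(4))
d=W['FL']-W['FR'];print('len',np.linalg.norm(d),'yaw',np.arctan2(-d[0],d[1]))
yaw=np.arctan2(-d[0],d[1]);Rz=R.from_euler('z',yaw).as_matrix()
o=np.mean([W[k]-Rz@np.array([*loc[k],12])/1000 for k in loc],axis=0);print('origin',o)
def L(p):return (Rz.T@(p-o)*1000).round(1)
for n,tt,ss in [('grip',(300.6,205.4),(317.6,209.4)),('tabtop',(370.3,227.7),(365.6,173.5)),('red top',(369.1,208.9),(349.5,151)),('blue top',(350.7,204),(339,157.5))]:
    p,e=tri([T,S],[tt,ss]);print(n,p.round(4),round(e,4),'local',L(p))
print('red tip',L(onz(S,(353.3,178),.102)),'blue tip',L(onz(S,(342.7,186),.102)))
for n,u,z in[('glue',(260.2,254.3),.096),('clear',(294.6,262.5),.034),('cup',(328.6,272.5),.04)]:
    p=onz(T,u,z);print(n,p.round(3),L(p))
# via top clip height .172
print('red/blue clip',L(onz(T,(369.1,208.9),.172)),L(onz(T,(350.7,204),.172)))
E
python3 pose.py; python3 -c "
from h import *
o=get_obs();w=optics.camera_model('wrist')
Rt=R.from_rotvec(o['tool_rot']).as_matrix();M=w['cam_to_world'];print(Rt.round(3));print((Rt.T@(M[:3,3]-o['tool_pos'])).round(4));print((Rt.T@M[:3,:3]).round(3),w['fx'])"
```

```text
FL [ 0.5181 -0.0421  0.0062] 0.0001 [ 0.5179 -0.0429  0.012 ] [ 0.5152 -0.0381  0.012 ]
FR [ 0.4302 -0.3592  0.0107] 0.0017 [ 0.4287 -0.3596  0.012 ] [ 0.4312 -0.3567  0.012 ]
len 0.3290660552047954 yaw -0.2702612771852651
origin [ 0.53260516 -0.21059777 -0.00355946]
grip [ 0.5338 -0.1862  0.099 ] 0.0006 local [ -5.3  23.8 102.5]
tabtop [ 0.4847 -0.3342  0.1165] 0.0012 local [ -13.1 -131.9  120.1]
red top [ 0.5219 -0.3219  0.1738] 0.0013 local [  19.4 -110.1  177.4]
blue top [ 0.5314 -0.2853  0.1744] 0.0008 local [ 18.8 -72.3 177.9]
red tip [  10.2 -114.4  105.6] blue tip [  7.9 -73.3 105.6]
glue [ 0.428 -0.099  0.096] [-130.5   80.    99.6]
clear [ 0.405 -0.172  0.034] [-133.3    2.9   37.6]
cup [ 0.382 -0.25   0.04 ] [-134.8  -78.7   43.6]
red/blue clip [  18.6 -111.2  175.6] [ 18.4 -73.1 175.6]
[[ 0.942  0.335 -0.   ]
 [ 0.335 -0.942  0.002]
 [ 0.    -0.002 -1.   ]]
[ 0.0829  0.0003 -0.1427]
[[-0.001  0.947  0.322]
 [ 1.     0.     0.001]
 [ 0.001  0.322 -0.947]] 279.65463297306036
```

Measured against the text, everything fits. The grip is at local (-5,24,99) and the tab top at (-13,-132,116.5), which puts the slide near 99 mm. The red rider is at local y of about -111, or 78 mm of travel. First I work out the approach: lean 35°, fingers shut, at the -y side of the grip.

```bash
cat > go.py <<'E'
from h import *
import sys
yaw=-0.2703;Rz=R.from_euler('z',yaw).as_matrix();O=np.array([.5326,-.2106,0.])
a=np.radians(35);c,s=np.cos(a),np.sin(a)
RT=Rz@np.array([[c,0,s],[0,-1,0],[s,0,-c]])
def loc(p):return Rz.T@(np.asarray(p)-O)*1000
if __name__=='__main__':
    o=get_obs();Rt=R.from_rotvec(o['tool_rot']).as_matrix()
    print('t',round(o['t'],2),'local',loc(o['tool_pos']).round(1),'F',(Rz.T@o['contact_force']).round(1),'q',o['q'].round(2))
    rv=R.from_matrix(Rt.T@RT).as_rotvec();print('rotvec',rv.round(3),np.linalg.norm(rv))
    if len(sys.argv)>3:
        d=np.array([float(x) for x in sys.argv[1:4]])-loc(o['tool_pos'])
        print('shift after turn',(RT.T@Rz@d).round(1))
E
python3 go.py -62 -10 180
```

```text
t 0.1 local [-210.6 -450.3  230.2] F [0.9 0.4 0.1] q [-1.35  0.05  1.61  0.    1.48 -0.12]
rotvec [-0.189  0.592  0.592] 0.8581944106577967
shift after turn [  93.  -440.3  126.4]
```

```bash
python3 -m pendant '[[[0,0,0],[-0.0236,0.074,0.074],0],[[0,0,0],[-0.0236,0.074,0.074],0],[[0,0,0],[-0.0236,0.074,0.074],0],[[0,0,0],[-0.0236,0.074,0.074],0],[[0,0,0],[-0.0236,0.074,0.074],0],[[0,0,0],[-0.0236,0.074,0.074],0],[[0,0,0],[-0.0236,0.074,0.074],0],[[0,0,0],[-0.0236,0.074,0.074],0],[[0,-20,0],[0,0,0],0],[[0,-20,0],[0,0,0],0],[[0,0,0],[0,0,0],0]]'; python3 go.py -62 -10 180
```

```text
t: 1.02
tool_pos: [0.2205, -0.5474, 0.2297]
tool_rot: [2.896, -0.393, 0.914]
contact_force: [0.2, 0.7, 0.6]
opening: 0.0001
grip_force: 0.0
t 1.02 local [-210.8 -407.9  229.7] F [0.  0.7 0.6] q [-1.59 -0.19  1.93  0.62  1.29  0.11]
rotvec [-0.002 -0.     0.   ] 0.0019136904992967468
shift after turn [  93.4 -397.9  126.1]
```

```bash
python3 -m pendant '[[[6,-35,8],[0,0,0],0],[[8,-35,11],[0,0,0],0],[[8,-35,11],[0,0,0],0],[[8,-35,11],[0,0,0],0],[[8,-35,11],[0,0,0],0],[[8,-35,11],[0,0,0],0],[[8,-35,11],[0,0,0],0],[[8,-35,11],[0,0,0],0],[[8,-35,11],[0,0,0],0],[[8,-35,11],[0,0,0],0],[[7,-30,8],[0,0,0],0],[[0,0,0],[0,0,0],0]]'; python3 go.py -62 -10 180
```

```text
t: 2.02
tool_pos: [0.4544, -0.2149, 0.1843]
tool_rot: [2.899, -0.381, 0.914]
contact_force: [-0.5, -0.5, 0.1]
opening: -0.0002
grip_force: 0.0
t 2.02 local [-74.2 -25.  184.3] F [-0.3 -0.6  0.1] q [-0.74 -0.65  2.33  0.34  0.93  0.96]
rotvec [-0.005 -0.     0.007] 0.00908111735718625
shift after turn [  7.6 -15.   10.5]
```

```bash
python3 go.py 5 -10 85|tail -1; python3 -m pendant '[[[4,-8,10],[0,0,0],0],[[3,-7,20],[0,0,0],0],[[0,0,25],[0,0,0],0],[[0,0,25],[0,0,0],0],[[0,0,25],[0,0,0],0],[[0,0,15],[0,0,0],0],[[0,0,0],[0,0,0],0],[[0,0,0],[0,0,0],0]]'; python3 go.py 5 -10 85
```

```text
shift after turn [  8.  -15.  126.8]
t: 2.68
tool_pos: [0.5277, -0.2262, 0.09]
tool_rot: [2.895, -0.393, 0.91]
contact_force: [0.3, -0.3, 0.0]
opening: 0.0002
grip_force: 0.0
t 2.68 local [ -0.6 -16.3  90. ] F [ 0.4 -0.2  0. ] q [-0.64 -0.27  2.25  0.36  0.61  0.97]
rotvec [0.001 0.001 0.   ] 0.0016895235844533014
shift after turn [ 1.7 -6.3  7.3]
```

```bash
python3 -m pendant '[[[1,0,6],[0,0,0],0],[[0,-8,0],[0,0,0],0],[[0,-8,0],[0,0,0],0],[[0,-7,0],[0,0,0],0],[[1,-7,-1],[0,0,0],0],[[1,-7,-1],[0,0,0],0],[[1,-7,-1],[0,0,0],0],[[1,-7,-1],[0,0,0],0],[[1,-7,-1],[0,0,0],0],[[0,-7,0],[0,0,0],0]]'; python3 go.py 5 55 90
python3 - <<'E'
from h import *
for n,r in(('scene',(240,135,410,300)),('top',(230,160,400,290))):
    im=optics.get_image(n);cv2.imwrite(f'pics/{n}1.png',im[:,:,::-1])
    for c in('red','orange'):print(n,c,blobs(im,c,r)[0])
E
```

```text
t: 3.52
tool_pos: [0.5518, -0.1654, 0.0961]
tool_rot: [2.889, -0.392, 0.919]
contact_force: [-0.4, -0.7, -0.3]
opening: -0.0003
grip_force: 0.0
t 3.52 local [ 6.4 48.7 96.1] F [-0.2 -0.8 -0.3] q [-0.48 -0.28  2.25  0.21  0.58  1.22]
rotvec [ 0.002 -0.005  0.001] 0.005850879187963797
shift after turn [-4.6 -6.3  4.2]
scene red [([254.7, 151.1], [253, 149, 4, 5], 15), ([337.4, 172.1], [334, 165, 10, 15], 31), ([301.1, 214.6], [296, 209, 13, 12], 64), ([345.5, 262.6], [342, 255, 8, 14], 70)]
scene orange [([343.8, 210.4], [338, 200, 12, 20], 170)]
top red [([278.9, 196.8], [275, 192, 8, 11], 63), ([369.0, 208.8], [365, 202, 8, 14], 64), ([274.7, 242.8], [253, 238, 38, 19], 122), ([273.3, 256.2], [256, 244, 33, 26], 239), ([256.0, 275.9], [230, 249, 63, 41], 1370), ([298.1, 286.3], [294, 282, 9, 8], 45)]
top orange [([330.8, 217.5], [326, 211, 10, 14], 99)]
```

```bash
python3 -m pendant '[[[0,4,-10],[0,0,0],0],[[0,0,-30],[0,0,0],0],[[0,0,-25],[0,0,0],0],[[0,-25,0],[0,0,0],0],[[0,-35,0],[0,0,0],0],[[0,-23,0],[0,0,0],0],[[0,0,0],[0,0,0],0],[[0,0,0],[0,0,0],0],[[0,0,0],[0,0,0],0]]'; python3 go.py 3 124 92
cat > look.py <<'E'
from h import *
from go import loc
import sys
k=sys.argv[1];S,T=optics.camera_model('scene'),optics.camera_model('top')
im={}
for n,r in(('scene',(260,150,400,250)),('top',(240,170,390,245))):
    im[n]=optics.get_image(n);cv2.imwrite(f'pics/{n}{k}.png',im[n][:,:,::-1])
    for c in('red','orange'):
        print(n,c,*[(b,'on z=.1:',loc(onz(S if n=='scene' else T,b[0],.1)).round(0).tolist()) for b in blobs(im[n],c,r,20)[0]],sep='\n  ')
E
python3 look.py 2
```

```text
t: 4.37
tool_pos: [0.536, -0.0791, 0.1472]
tool_rot: [2.892, -0.392, 0.915]
contact_force: [-0.1, 0.3, 0.3]
opening: -0.0003
grip_force: 0.0
t 4.37 local [-31.8 127.6 147.2] F [-0.2  0.2  0.3] q [-0.29 -0.47  2.29  0.01  0.71  1.54]
rotvec [ 0.002 -0.002  0.001] 0.002833252742307569
shift after turn [-3.1  3.6 65.2]
scene
  red
  (([324.2, 179.1], [319, 172, 13, 15], 28), 'on z=.1:', [60.0, -68.0, 100.0])
  (([298.6, 223.7], [296, 220, 6, 8], 33), 'on z=.1:', [-9.0, 85.0, 100.0])
scene
  orange
  (([338.3, 213.4], [332, 201, 12, 23], 200), 'on z=.1:', [-47.0, 6.0, 100.0])
top
  red
  (([271.0, 196.6], [267, 190, 9, 14], 77), 'on z=.1:', [-4.0, 90.0, 100.0])
  (([369.0, 208.8], [365, 202, 8, 14], 64), 'on z=.1:', [26.0, -123.0, 100.0])
top
  orange
  (([324.5, 215.8], [320, 209, 10, 14], 99), 'on z=.1:', [-14.0, -33.0, 100.0])
```

The lever is leaning on its stop (grip at y≈90) and the tab is at y≈-33, which is home. Next I go in on the +y side of the grip and check home again before lowering.

```bash
python3 -m pendant '[[[-2,0,25],[0,0,0],0],[[0,0,25],[0,0,0],0],[[0,3,14],[0,0,0],0],[[0,0,0],[0,0,0],0],[[0,0,0],[0,0,0],0]]'; python3 go.py 3 124 92; python3 look.py 3|grep -A1 orange
```

```text
t: 4.88
tool_pos: [0.5683, -0.0919, 0.0921]
tool_rot: [2.893, -0.395, 0.91]
contact_force: [0.2, 0.5, 0.1]
opening: 0.0001
grip_force: 0.0
t 4.88 local [  2.7 123.9  92.1] F [0.1 0.5 0.1] q [-0.3  -0.27  2.24  0.02  0.56  1.53]
rotvec [ 0.002  0.001 -0.   ] 0.0027176980685993312
shift after turn [ 0.2 -0.1  0.3]
  orange
  (([337.8, 216.7], [332, 211, 12, 13], 124), 'on z=.1:', [-53.0, 14.0, 100.0])
--
  orange
  (([324.5, 215.8], [320, 209, 10, 14], 100), 'on z=.1:', [-14.0, -33.0, 100.0])
```

```bash
python3 -m pendant '[[[0,8,0],[0,0,0],0],[[0,8,0],[0,0,0],0],[[1,8,-1],[0,0,0],0],[[1,8,-1],[0,0,0],0],[[0,8,0],[0,0,0],0],[[0,7,0],[0,0,0],0],[[0,5,0],[0,0,0],0],[[0,0,0],[0,0,0],0],[[0,0,-30],[0,0,0],0],[[0,0,-30],[0,0,0],0],[[0,0,-30],[0,0,0],1],[[0,0,-10],[0,0,0],1]]' 40; python3 look.py 4; python3 go.py -5 -33 100
```

```text
t: 5.98
tool_pos: [0.5007, -0.1258, 0.1829]
tool_rot: [2.888, -0.391, 0.923]
contact_force: [-0.1, -0.3, -0.1]
opening: 0.0234
grip_force: 0.0
scene
  red
  (([317.2, 209.3], [311, 205, 13, 10], 77), 'on z=.1:', [-5.0, 25.0, 100.0])
scene
  orange
  (([337.8, 206.7], [332, 190, 13, 34], 359), 'on z=.1:', [-32.0, -11.0, 100.0])
top
  red
  (([299.9, 205.1], [296, 198, 9, 15], 83), 'on z=.1:', [-6.0, 25.0, 100.0])
  (([369.0, 208.8], [365, 202, 8, 14], 64), 'on z=.1:', [26.0, -123.0, 100.0])
top
  orange
  (([324.5, 215.8], [320, 209, 10, 14], 100), 'on z=.1:', [-14.0, -33.0, 100.0])
t 6.08 local [-52.9  73.2 181.9] F [-0.6  1.  -0.7] q [-0.44 -0.61  2.32  0.13  0.83  1.34]
rotvec [ 0.002 -0.008  0.002] 0.00875375080139713
shift after turn [ -7.7 106.2  94.5]
```

The lever is lowered again (grip y≈25) and the tab is home. Next I approach the tab half open, so the finger clears the lever grip.

```bash
python3 -m pendant '[[[-4,25,0],[0,0,0],0.5],[[-4,30,0],[0,0,0],0.5],[[-4,30,0],[0,0,0],0.5],[[-3,21,0],[0,0,0],0.5],[[0,0,20],[0,0,0],0.5],[[0,0,25],[0,0,0],0.5],[[0,0,0],[0,0,0],0.5],[[0,0,0],[0,0,0],0.5]]'; python3 go.py -5 -33 86;python3 - <<'E'
from h import *
im=optics.get_image('wrist');cv2.imwrite('pics/w5.png',im[:,:,::-1])
E
```

```text
t: 6.75
tool_pos: [0.484, -0.2305, 0.1293]
tool_rot: [2.898, -0.394, 0.907]
contact_force: [0.9, -0.1, 1.1]
opening: 0.0424
grip_force: 0.0
t 6.75 local [-41.5 -32.2 129.3] F [0.9 0.1 1.1] q [-0.71 -0.45  2.31  0.36  0.76  0.93]
rotvec [-0.001  0.005 -0.   ] 0.004836214463610583
shift after turn [ 5.1  0.8 56.4]
```

View pics/w5.png

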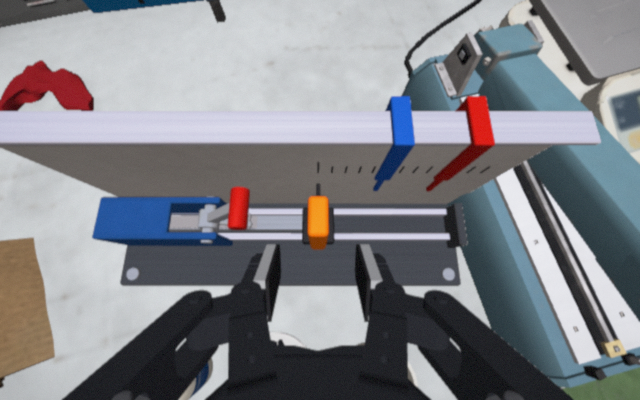

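The wrist view shows the tab at (318,222), centred between the fingers, and the pointer at (318,186). The rider tips are at (377,189) blue and (430,189) red. The lever is down at (238,208).

```bash
python3 - <<'E'
from h import *
from go import loc,O,Rz
w=optics.camera_model('wrist')
for n,u,z in(('pointer',(318,185),.082),('red',(430,189.5),.102),('blue',(377,189.5),.102),('tabtop',(318,201),.116)):print(n,loc(onz(w,u,z)).round(1))
E
python3 -m pendant '[[[1,0,12],[0,0,0],0.5],[[2,0,15],[0,0,0],0.5],[[2,0,15],[0,0,0],0.5],[[0,0,14],[0,0,0],0.5],[[0,0,0],[0,0,0],0.5],[[0,0,0],[0,0,0],0],[[0,0,0],[0,0,0],0],[[0,0,0],[0,0,0],0],[[0,0,0],[0,0,0],0],[[0,0,0],[0,0,0],0]]' 45; python3 go.py -5 -112 86
```

```text
pointer [ 19.9 -32.9  82. ]
red [   9.5 -114.5  102. ]
blue [  9.5 -75.9 102. ]
tabtop [ -3.2 -32.8 116. ]
t: 7.63
tool_pos: [0.5204, -0.241, 0.0913]
tool_rot: [2.892, -0.392, 0.916]
contact_force: [-4.7, 4.8, 6.3]
opening: 0.0133
grip_force: 45.1
t 7.63 local [ -3.6 -32.6  91.3] F [-5.8  3.4  6.3] q [-0.68 -0.27  2.25  0.4   0.63  0.9 ]
rotvec [ 0.001 -0.003  0.001] 0.0031847469300014756
shift after turn [-4.2 79.4  3.6]
```

```bash
python3 -m pendant '[[[0,4,0],[0,0,0],0],[[0,7,0],[0,0,0],0],[[0,8,0],[0,0,0],0],[[0,8,0],[0,0,0],0],[[0,8,0],[0,0,0],0],[[0,8,0],[0,0,0],0],[[0,8,0],[0,0,0],0],[[0,8,0],[0,0,0],0],[[0,8,0],[0,0,0],0],[[0,7,0],[0,0,0],0],[[0,3,0],[0,0,0],0],[[0,0,0],[0,0,0],0]]'; python3 go.py -5 -112 86;python3 - <<'E'
from h import *
im=optics.get_image('wrist');cv2.imwrite('pics/w6.png',im[:,:,::-1])
im=optics.get_image('scene');cv2.imwrite('pics/s6.png',cv2.resize(im[130:230,290:400],None,fx=5,fy=5,interpolation=2)[:,:,::-1])
E
```

```text
t: 8.63
tool_pos: [0.4999, -0.3148, 0.0913]
tool_rot: [2.895, -0.392, 0.916]
contact_force: [-3.3, 9.0, 7.6]
opening: 0.0135
grip_force: 45.5
t 8.63 local [  -3.7 -109.1   91.3] F [-5.6  7.8  7.6] q [-0.84 -0.2   2.19  0.51  0.68  0.68]
rotvec [-0.001 -0.002  0.001] 0.0026184807945594177
shift after turn [-4.1  2.9  3.6]
```

View pics/w6.png

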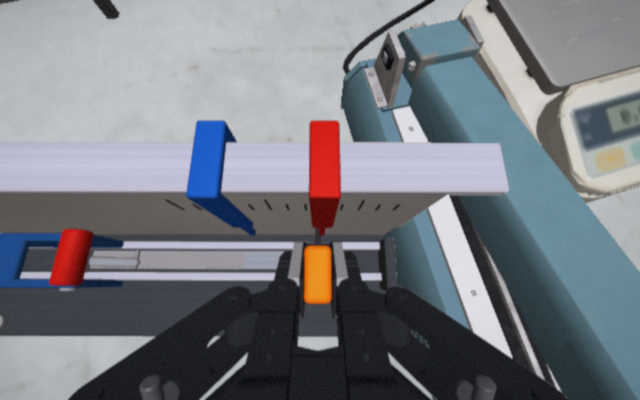

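```bash
cat look.py >/dev/null; python3 look.py 6
```

```text
scene
  red
  (([352.4, 158.8], [345, 150, 11, 25], 69), 'on z=.1:', [67.0, -181.0, 100.0])
  (([316.9, 209.2], [311, 204, 13, 11], 80), 'on z=.1:', [-4.0, 26.0, 100.0])
scene
  orange
  (([359.5, 196.8], [353, 185, 13, 24], 214), 'on z=.1:', [-44.0, -69.0, 100.0])
top
  red
  (([299.4, 204.8], [296, 198, 8, 15], 84), 'on z=.1:', [-5.0, 26.0, 100.0])
  (([369.1, 208.8], [365, 202, 8, 14], 65), 'on z=.1:', [26.0, -123.0, 100.0])
top
  orange
  (([359.5, 225.0], [356, 219, 8, 14], 85), 'on z=.1:', [-14.0, -111.0, 100.0])
```

The wrist view shows the pointer at about (318,237) and the red tongue's tip at about (322,232). The pointer is still a few mm short of red, and blue is off at (252,232).

Run:
```python
from h import *
from go import loc
w=optics.camera_model('wrist')
for n,u,z in(('pointer',(318,237),.082),('red tip',(322.5,232),.102),('clip top near',(325,198),.172),('tabtop',(317.5,247),.116)):print(n,loc(onz(w,u,z)).round(1))
im=cv2.imread('pics/w6.png')
cv2.imwrite('pics/w6c.png',cv2.resize(im[180:260,270:370],None,fx=7,fy=7,interpolation=2))
```

```text
pointer [   8.9 -109.3   82. ]
red tip [   8.6 -111.8  102. ]
clip top near [   7.3 -111.4  172. ]
tabtop [  -1.3 -109.   116. ]
```

View pics/w6c.png

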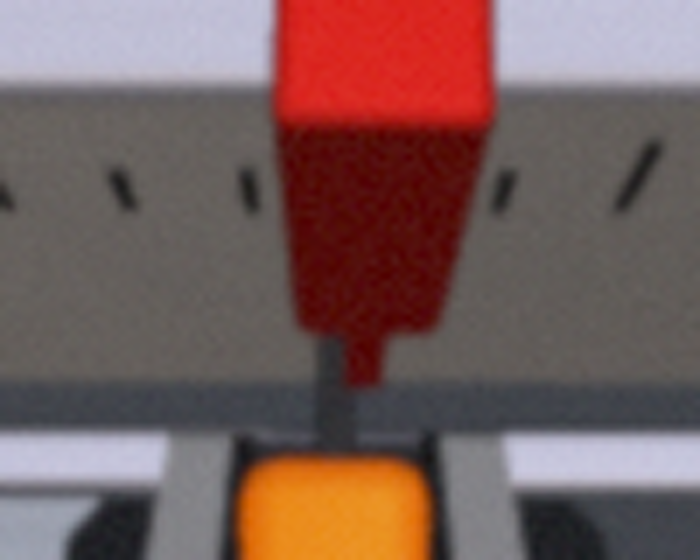

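The crop confirms the pointer is about 2 mm short of the red tip. I pull 5 mm more, so the settle-back of up to 6 mm stays within ±3 mm, then release and back out.

```bash
python3 -m pendant '[[[0,2,0],[0,0,0],0],[[0,3,0],[0,0,0],0],[[0,0,0],[0,0,0],0],[[0,0,0],[0,0,0],0],[[0,0,0],[0,0,0],0.5],[[0,0,0],[0,0,0],0.5],[[0,0,0],[0,0,0],0.5],[[0,0,0],[0,0,0],0.5],[[0,0,0],[0,0,0],0.5],[[0,0,-12],[0,0,0],0.5],[[0,0,-20],[0,0,0],0.5],[[0,0,0],[0,0,0],0.5]]'; python3 go.py -5 -112 86;python3 - <<'E'
from h import *
im=optics.get_image('wrist')
cv2.imwrite('pics/w7.png',cv2.resize(im[120:280,220:420],None,fx=3.6,fy=3.6,interpolation=2)[:,:,::-1])
E
python3 look.py 7
```

```text
t: 9.83
tool_pos: [0.4806, -0.3166, 0.1188]
tool_rot: [2.888, -0.392, 0.917]
contact_force: [-0.4, -0.3, 0.8]
opening: 0.0425
grip_force: 0.0
t 9.83 local [ -21.8 -116.   118.8] F [-0.3 -0.4  0.8] q [-0.87 -0.29  2.21  0.49  0.75  0.68]
rotvec [ 0.004 -0.005  0.002] 0.006505842798748329
shift after turn [-5.  -4.  36.5]
scene
  red
  (([352.4, 158.3], [345, 150, 11, 23], 67), 'on z=.1:', [69.0, -183.0, 100.0])
  (([317.4, 209.4], [311, 205, 13, 10], 77), 'on z=.1:', [-5.0, 25.0, 100.0])
scene
  orange
  (([359.6, 194.4], [354, 180, 12, 28], 265), 'on z=.1:', [-39.0, -76.0, 100.0])
top
  red
  (([300.5, 205.2], [297, 198, 8, 15], 82), 'on z=.1:', [-6.0, 24.0, 100.0])
  (([369.1, 208.8], [365, 202, 8, 14], 65), 'on z=.1:', [26.0, -123.0, 100.0])
top
  orange
  (([360.0, 225.4], [356, 219, 9, 14], 93), 'on z=.1:', [-14.0, -113.0, 100.0])
```

View pics/w7.png

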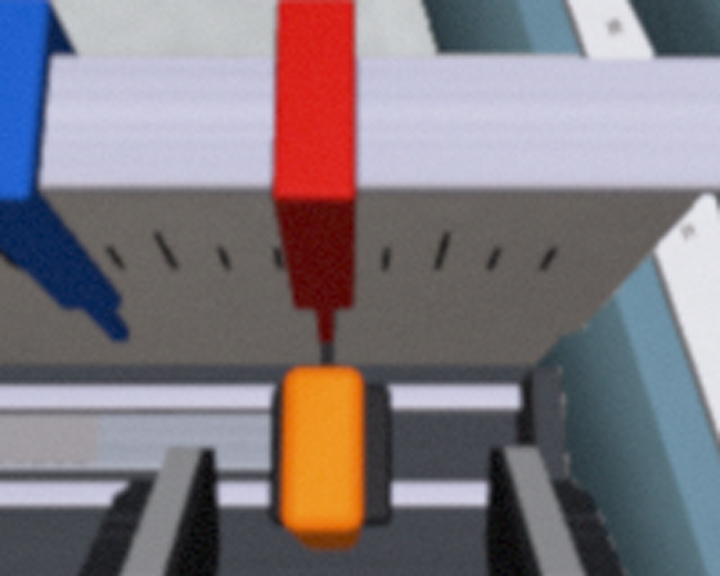

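The pointer stands right under the red tip (both at crop x≈327) and the lever is down. Now I back well clear, check once more that nothing moved, and hand in.

```bash
python3 -m pendant '[[[0,0,-25],[0,0,0],0.5],[[0,0,-30],[0,0,0],0.5],[[0,0,-25],[0,0,0],0.5],[[0,0,0],[0,0,0],0.5],[[0,0,0],[0,0,0],0.5],[[0,0,0],[0,0,0],0.5],[[0,0,0],[0,0,0],0.5]]'|tail -3; python3 look.py 8|grep -A3 '^top'
python3 - <<'E'
from h import *
a,b=cv2.imread('pics/scene0.png'),cv2.imread('pics/scene8.png')
print('cups region diff',cv2.absdiff(a,b)[225:300,335:410].max(axis=2).mean(), blobs(b[:,:,::-1],'red',(330,250,360,275))[0])
print(ctrl.finish_job())
E
```

```text
contact_force: [1.2, 0.6, -0.1]
opening: 0.0427
grip_force: 0.0
top
  red
  (([300.5, 205.1], [297, 198, 8, 15], 83), 'on z=.1:', [-5.0, 24.0, 100.0])
  (([369.1, 208.8], [365, 202, 8, 14], 65), 'on z=.1:', [26.0, -123.0, 100.0])
top
  orange
  (([360.0, 225.4], [356, 219, 9, 14], 93), 'on z=.1:', [-14.0, -113.0, 100.0])
cups region diff 7.4256 [([345.5, 262.7], [342, 255, 8, 14], 71)]
the job is handed in; nothing more can be done
None
```

The job is handed in: the slide ran fully home, the lever is lowered again, and the pawl holds the pointer within about 1 mm of the red rider's tip; the glue bottle has not moved, the arm never went near either cup, and the last arm move ended at about 10 s on the clock.

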